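# Steady the tilted key lockbox and open it

## Task

Steady the lockbox and then open it. First turn the red knob clockwise to screw the stabiliser foot down until it just touches the counter, without jacking the box up, and let go of the knob; then press the orange sprung hook down between its two guards so that the lid springs open. Keep the lockbox where it stands and leave the other things on the counter alone.

Things in the scene. Friction and masses are not known exactly. Their poses are not given: they have to be found in the camera images.
- lockbox: Grey steel lockbox (150 x 200 x 50 mm, blue lid) tilted 30 degrees on a dark foot plate with 4 rubber feet; loose, about 3 kg. Origin on the counter under the plate's middle; z up, x level from its low front (hook side, towards the robot) to its high rear, y left. Lid normal and screw axis N = (-0.5, 0, 0.866) in this frame. Lid top 75 mm high at the front edge, 150 mm at the rear.
- knob_top (a point): Centre of the top of the red round knob (36 mm diameter, 28 mm tall, axis along N, white mark on top). Axis 45 mm outside the box's right side; the knob's underside stays 10 mm or more above the lid's plane and 12 mm above the bush of a steel ear. At knob angle 0 it lies at (-0.037, -0.145, 0.169) in the lockbox frame. Pinch it at any angle about N, with the fingers pointing along -N.
- knob (a joint): Turn of the knob in rad, 0 to 9.5, growing clockwise as seen from above. Steep right-hand thread: each rad moves knob, screw and foot together 2.0 mm along -N (1.73 mm lower), so a hand holding the knob must follow. Starts between 2.8 and 4.8; the foot first touches at about 6.5 and bears on the counter at 7; beyond about 7.7 it jacks the box up. Friction about 0.06 N m; it stays where it is left.
- foot_tip (a point): Lowest point of the black rubber ball foot (24 mm diameter) at the lower end of the 10 mm steel screw. Its height is the gap to the counter; it moves along -N with the screw.
- screw: The 10 mm steel screw with its black rubber ball foot (24 mm diameter), sliding along -N through the ear; it carries the knob. Origin on the screw axis, 60 mm along N from the ball's centre; z along N, y as the lockbox's.
- hook_pad (a point): Where to press: middle of the top of the orange hook's pad, 34 mm wide (y), 52 mm long, sloping with the box (normal N), in front of its front edge, 40 mm above the counter. Two aluminium guards 49 mm apart flank it, their edges 11 mm above the pad. The hook's barb stands 33 mm behind this point and rises 20 mm above the pad.
- hook (a joint): Turn of the sprung hook in rad, 0 (holding) to 0.45 (stop); pressing the pad along -N turns it. The lid is freed at about 0.2, with the pad about 7 mm down; this takes about 4 N. It springs back when let go.
- lid (a joint): Opening of the blue lid in rad, hinged at its high rear edge; 0 shut. Once freed a spring swings it by itself to about 0.5 and holds it there.
- lid_edge (a point): Middle of the lid's front edge, top face.
- token: Teal acrylic key token 50 x 32 x 6 mm, bystander; origin under its centre.
- brass_key: Brass dimple key 63 x 26 x 5 mm, bystander; origin under it.
- carabiner: Chunky red plastic carabiner 82 x 52 x 12 mm, bystander; origin under its centre.
- wedge: Black rubber stepped doorstop wedge 110 x 42 x 28 mm, bystander; origin under its centre.
- sanitiser: Clear bottle 54 mm diameter, 120 mm tall, bystander; origin under its centre.
- mug: White mug 76 mm diameter, 90 mm tall, bystander; origin under its centre.

How it is judged (in metres and radians):
On the way, in this order (a step that is already met when the one before it is completed fails the run):
1. the foot touches the counter, the box is not jacked up and the knob is let go, with the lid still shut (contact force between screw and anything else above 0.1 N and angle between lockbox's own z axis and vertical below 0.008 rad and contact force between the fingers and screw below 0.05 N and value of joint lid below 0.05 rad and height (world z) of foot_tip below 0.002 m), for 0.3 s.
2. the hook is pressed and the lid springs open (value of joint lid above 0.3 rad), for 0.1 s.
At the end, for the whole second after the job is handed in: The foot rests on the counter (contact force over 0.1 N, its lowest point under 2 mm), the lockbox stands level (its foot plate tilted less than 0.008 rad, about 1.8 mm of lift at the foot), at rest and within 30 mm of where it stood, and the lid stands open by more than 0.3 rad (contact force between screw and anything else above 0.1 N and angle between lockbox's own z axis and vertical below 0.008 rad and value of joint lid above 0.3 rad and linear speed of lockbox below 0.02 m/s and distance of lockbox from where it was at the start of the episode below 0.03 m and height (world z) of foot_tip below 0.002 m); the robot touches nothing.
It fails at once if the lockbox is jacked up or tipped (foot plate tilted more than 0.04 rad) (angle between lockbox's own z axis and vertical above 0.04 rad).
It fails at once if the lockbox is shoved more than 40 mm (distance of lockbox from where it was at the start of the episode above 0.04 m).
It fails at once if a bystander is moved more than 30 mm (distance of any of token, brass_key, carabiner, wedge, sanitiser, mug from where it was at the start of the episode above 0.03 m).
It also fails if it takes over 62 s, if anything falls off the work surface, if the arm or the gripper's body presses on something with over 40 N, if the wrist force passes 120 N, or if a joint passes its speed limit or range.

## Robot

A 6-joint arm with a two-finger parallel gripper is mounted at the origin on the work surface. World frame = base frame: x ahead of the robot, y to its left, z up, the work surface at z = 0. Lengths are in mm, angles in rad, forces in N, time in s.
With the tool pointing down it reaches from about 325 to 850 mm from the base axis. Payload 15.5 kg.
Tool frame: the origin (TCP) lies on the centre line of the jaws, within the pads' length; the fingertips stand 11 mm ahead of it and the grasp point (between the pads) lies 8 mm behind it; z points along the fingers, y is the direction in which the jaws open and shut (so a half turn about z gives the same grasp; the last joint's range is limited). The gripper opens to 91 mm and grips with 3 to 60 N. Pads are 32 mm wide; open, the fingers measure 118 mm over their backs; the gripper's body (76 mm by 178 mm) begins 60 mm behind the grasp point.
Start: joints at [-1.272, 0.494, 1.345, -0, 1.302, -0.096], TCP at [239.814, -577.162, 224.915] pointing down, gripper open.
Joint ranges: [-2.91, 2.91], [-0.82, 2.16], [0.22, 2.67], [-1.22, 4.37], [0.12, 2.79], [-3.08, 3.08]. Speed limits (rad/s): [1.89, 1.89, 2.57, 3.01, 3.01, 3.01].

## Interface

Orientations are given as [roll, pitch, yaw] about the fixed x, y, z axes, in that order (R = Rz(yaw) Ry(pitch) Rx(roll)).
In Python, from workcell import manip, grab_frame, workorder, search_frame, silhouettes, pinpoint gives the robot as it stands.
- The arm moves only by the tool step_arm, never from a script. Its arguments are lists of equal length, an entry for each row: "travel": the shift along the tool's x, y, z in m, a list of three; "twist": the turn, a rotation vector about the tool's x, y, z in degrees, a list of three; "grip": the closure, from -1 (fully open) to 1 (shut). A call has 1 to 5 rows; each row is the pose to reach, as a shift and turn from the pose measured when the call began, along the tool's axes at that moment; what a row does not reach only later rows make up. A row lasts 1/12 s, in which the tool goes at most 41.7 mm and 7.16 degrees, less where a joint would pass 70% of its speed; a pose out of reach is approached as far as the arm can. A call with a gripper value outside its range is refused whole. The fingers move at their own pace and stop on an object; "grip_force" is the grip in N (left out, the last holds). Time passes only in rows, so rows that repeat a pose let the fingers close. It gives the time, the measured TCP pose, the force and the opening at its end, in the units of the state.
- manip.state(): the state, without advancing time (a new reading comes with each control period).
- grab_frame(name): name is "scene" or "top"; returns a dict with "pixels" (420x560x3 uint8, red, green, blue), "z_map" (420x560 float32, mm along the optical axis (not along the pixel's ray), 0 where there is no reading), "mtx" (3x3 intrinsics, pixels), "origin" and "orientation" of the camera in the world. Camera axes: x right, y down, z forward; pixel columns grow to the right and rows downward; lengths in mm; the calibration is good to about 2 mm. A picture is of the moment at which its call begins.
- workorder.hand_in(): hands the job in, once; it reports no verdict.
Trained networks look in a picture, given as the dict that the camera call returned (one of the last four; its "shot" number tells which), for a name from the list of things; names that differ only in an ending like _2 or _b are one class to them, and where a whole thing is asked for, a point or a joint stands for the part that bears it (a point fixed in the world has none). Each returns a list of dicts, best first, with "p" (0 to 1); they miss things now and then, are a little off and sometimes report something else, mostly with a low value. They report only what shows in the picture. A call takes as long as a camera call.
- search_frame(picture, thing): "extent" ([left, top, right, bottom] in pixels, round what is visible of it).
- silhouettes(picture, thing): "region" (420x560 bool, what is visible of it) and "extent" ([left, top, right, bottom] in pixels, round what is visible of it).
- pinpoint(picture, thing): "location" ([column, row] in pixels: a listed point, or the origin of a listed thing).
The state is a dict: "time": time; "joints": joint angles; "qd": joint speeds; "joint_efforts": joint torques, N m; "position": TCP position; "tool_rot": TCP orientation; "wrist_force": force on the tool from outside, world axes, zero at the start; "torque": the same for the moment, N m; "width": finger opening in mm.
Only numpy, scipy, OpenCV 4.12 (cv2) and the standard library are available. Lean on these libraries where they do the work, as an engineer would, in place of code of your own. Each camera call takes 0.05 s, during which the arm holds its last target. There are 200 camera calls.

## Working session

There is one attempt and no reset: what is moved stays moved. The work goes in short steps, Python scripts to look and compute and a tool call to move; the robot and the scene stay as the last step left them, time stands still between calls to the robot, and variables do not carry over. Pictures are saved under pics/ and viewed, about 8 in all and at most 12, crops included, and the job is handed in when it is done.

Besides the shell and the picture viewer there is one more tool, called after "Emit:" as name(argument=value, ...) on one line, values as JSON. step_arm: Moves the arm, as the interface text tells. Its arguments: {"type":"object","properties":{"travel":{"type":"array","items":{"type":"array","items":{"type":"number"}}},"twist":{"type":"array","items":{"type":"array","items":{"type":"number"}}},"grip":{"type":"array","items":{"type":"number"}},"grip_force":{"type":"number"}},"required":["travel","twist","grip"]}

```bash
mkdir -p pics; ls; cat > h.py <<'E'
import numpy as np, cv2
from scipy.spatial.transform import Rotation as R
from workcell import manip, grab_frame, workorder, search_frame, silhouettes, pinpoint
def cam(f):
    o=np.array(f["orientation"],float)
    M=o if o.shape==(3,3) else R.from_euler('xyz',o).as_matrix()
    return np.array(f["origin"],float),M
def cloud(f,mask=None):
    z=f["z_map"]; v,u=np.nonzero((z>0) if mask is None else (mask&(z>0)))
    K=np.array(f["mtx"]); d=z[v,u]
    p=np.c_[(u-K[0,2])/K[0,0]*d,(v-K[1,2])/K[1,1]*d,d]
    o,M=cam(f); return p@M.T+o
def at(f,px,r=2):
    u,v=map(int,np.round(px)); m=np.zeros(f["z_map"].shape,bool); m[max(v-r,0):v+r+1,max(u-r,0):u+r+1]=1
    return np.median(cloud(f,m),axis=0)
def proj(f,P):
    o,M=cam(f); c=(np.atleast_2d(P)-o)@M; q=c@np.array(f["mtx"]).T; return q[:,:2]/q[:,2:]
def save(f,n,crop=None,s=1):
    im=cv2.cvtColor(f["pixels"],cv2.COLOR_RGB2BGR)
    if crop: im=im[crop[1]:crop[3],crop[0]:crop[2]]
    cv2.imwrite("pics/"+n,cv2.resize(im,None,fx=s,fy=s,interpolation=cv2.INTER_CUBIC))
E
python3 - <<'E'
from h import *
print(manip.state())
fs={n:grab_frame(n) for n in("scene","top")}
for n,f in fs.items():
    print(n,f["mtx"],f["origin"],f["orientation"])
    for t in ["lockbox","knob_top","hook_pad","foot_tip","lid_edge","token","brass_key","carabiner","wedge","sanitiser","mug"]:
        r=pinpoint(f,t)
        for q in r[:1]: print(t,round(q["p"],2),np.round(q["location"],1),np.round(at(f,q["location"])))
im=np.hstack([cv2.cvtColor(fs[n]["pixels"],cv2.COLOR_RGB2BGR) for n in fs]); cv2.imwrite("pics/a.png",cv2.resize(im,None,fx=.714,fy=.714,interpolation=cv2.INTER_AREA))
E
```

```text
pics
{'time': 0.0, 'joints': array([-1.27248992e+00,  4.94203626e-01,  1.34615984e+00,  9.93770175e-06,
        1.30252683e+00, -9.55326120e-02]), 'qd': array([-0.00174047, -0.00171906, -0.00190718, -0.00167389, -0.00026871,
        0.00023355]), 'joint_efforts': array([-2.06367651e-03, -8.78843236e+01, -3.81857479e+01,  7.06026144e-02,
        5.34763222e-02, -1.04278904e-04]), 'position': array([ 239.7063508 , -576.77963228,  224.31583607]), 'tool_rot': array([-3.14030184e+00, -1.33313963e-04,  3.93836295e-01]), 'wrist_force': array([ 0.65865195, -0.10719301, -0.71579459]), 'torque': array([-0.02387018,  0.00177412,  0.01995246]), 'width': 91.09472265066003}
scene [[472.74086331   0.         280.57774211]
 [  0.         472.74086331 207.59292396]
 [  0.           0.           1.        ]] [1071.29980131  619.5625312   962.19095204] [-2.42813    -0.00277587  2.46741986]
lockbox 0.57 [297.1 273.4] [705. 220. 130.]
knob_top 0.59 [271.2 187.6] [617.  21. 163.]
hook_pad 0.47 [336.3 236.9] [522. 156.  36.]
foot_tip 0.58 [245.7 247. ] [701.  22.   1.]
lid_edge 0.79 [329. 236.] [559. 163. 
[... 277 characters left out ...]
[[539.45637171   0.         276.99710249]
 [  0.         539.45637171 219.25133772]
 [  0.           0.           1.        ]] [ 472.50663248   89.58295681 1398.35688186] [-3.03607225 -0.0130561  -1.58133818]
lockbox 0.66 [302.5 217.4] [608.  14. 159.]
knob_top 0.49 [300.6 215.4] [613.  17. 163.]
hook_pad 0.61 [244.8 252.2] [534. 151.  44.]
foot_tip 0.71 [297.6 191.8] [686.  17.  43.]
lid_edge 0.76 [239.7 241.1] [559. 162.  81.]
token 0.68 [178.2 233.4] [587. 326.   5.]
brass_key 0.65 [244.8 253.3] [532. 152.  42.]
carabiner 0.77 [327.7 233.8] [581. -62.   0.]
wedge 0.56 [348.2 194.8] [ 680. -114.   20.]
sanitiser 0.98 [362.5 248.7] [ 536. -135.   91.]
mug 0.83 [141.4 197.7] [679. 423.   4.]
```

View pics/a.png

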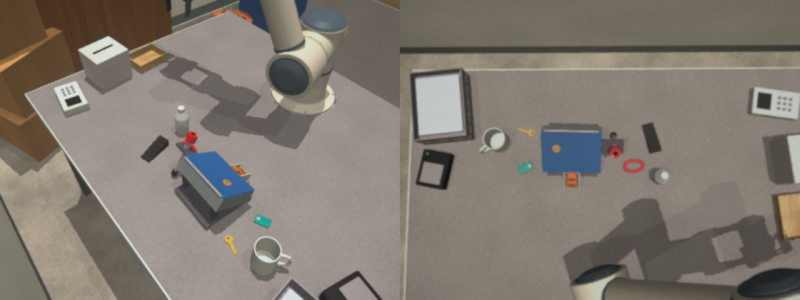

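The lockbox stands mid-table with its blue lid facing up. The red knob is on its right, at top-view pixel (300,215), and the orange hook is in front at (245,252). Next I fit the box frame and the knob.

```bash
cat >> h.py <<'E'
def hsv(f): return cv2.cvtColor(f["pixels"],cv2.COLOR_RGB2HSV).astype(int)
E
python3 - <<'E'
from h import *
fs={n:grab_frame(n) for n in("scene","top")}
for n,f in fs.items():
    H=hsv(f); m=(H[...,0]>100)&(H[...,0]<125)&(H[...,1]>130)
    p=cloud(f,m); p=p[(np.abs(p[:,0]-620)<130)&(np.abs(p[:,1]-160)<140)&(p[:,2]>60)]
    for _ in range(3):
        c=p.mean(0); nrm=np.linalg.svd(p-c,full_matrices=False)[2][2]; nrm*=np.sign(nrm[2]); p=p[np.abs((p-c)@nrm)<3]
    print(n,len(p),"normal",nrm, "yaw(deg) of x",np.degrees(np.arctan2(-nrm[1],-nrm[0]))+180)
    # in-plane rectangle
    ex=np.array([-nrm[0],-nrm[1],0]); ex/=np.linalg.norm(ex); ey=np.cross([0,0,1],ex); es=np.cross(ey,nrm)
    (cc,sz,a)=cv2.minAreaRect(np.c_[(p-c)@es,(p-c)@ey].astype(np.float32)); print("rect",sz,a,"centre",c+es*cc[0]+ey*cc[1])
    m=((H[...,0]<6)|(H[...,0]>172))&(H[...,1]>150)
    q=cloud(f,m); q=q[(np.abs(q[:,0]-615)<50)&(np.abs(q[:,1]-18)<40)&(q[:,2]>110)]
    N=nrm; h=q@N; top=np.percentile(h,97); t=q[h>top-4]
    print("knob",len(q),"top",len(t),"h over lid",top-c@N,"mean",t.mean(0),"median h",np.median(t@N)-c@N, "rng",t.min(0),t.max(0))
    for k in silhouettes(f,"screw")[:1]: print("screw",k["p"],k["extent"])
    for k in silhouettes(f,"hook_pad")[:1]: print("hook",k["p"],k["extent"]); g=cloud(f,k["region"]); print(np.percentile(g,[5,50,95],axis=0).round())
save(fs["scene"],"b.png",(190,140,390,290),4)
E
```

```text
scene 2641 normal [-0.49210813  0.01759983  0.87035616] yaw(deg) of x 177.95173818038361
rect (148.35784912109375, 199.4727325439453) 0.07809428870677948 centre [627.63462098 161.84493834 114.49328587]
knob 191 top 67 h over lid 44.784453028825396 mean [621.25571115  18.34024599 163.56219474] median h 43.34662590844985 rng [603.81634293   0.99603839 152.20787231] [633.71911568  34.39371727 172.2103248 ]
hook 0.58 [324.7, 231.3, 343.1, 246.2]
[[517. 154.  32.]
 [540. 167.  46.]
 [562. 176.  82.]]
top 2802 normal [-0.49210377  0.01805653  0.87034927] yaw(deg) of x 177.8986161237819
rect (139.1004180908203, 191.39825439453125) 0.35975363850593567 centre [622.11936017 159.86732021 114.11154741]
knob 145 top 57 h over lid 47.59723489700593 mean [617.11830681  16.3709722  166.39666918] median h 45.117361453103825 rng [601.44112213   0.64907401 157.16528523] [627.43243827  30.72251704 175.19923892]
screw 0.52 [291.0, 186.2, 310.3, 222.6]
hook 0.78 [236.6, 240.0, 250.6, 263.5]
[[514. 149.  32.]
 [536. 162.  47.]
 [557. 177.  82.]]
```

View pics/b.png

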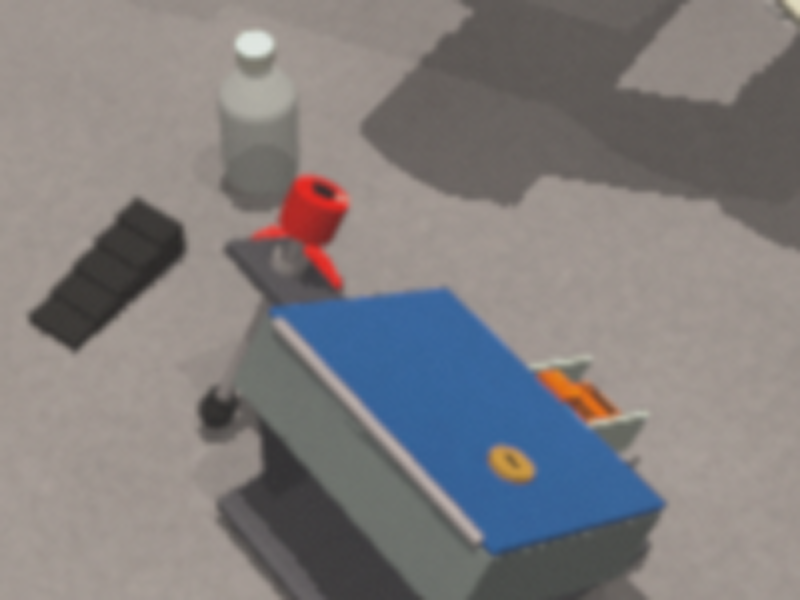

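```bash
cat >> h.py <<'E'
psi=np.radians(-2.07); ex=np.array([np.cos(psi),np.sin(psi),0]); ey=np.array([-np.sin(psi),np.cos(psi),0])
N=-.5*ex+.8660254*np.array([0,0,1])
Rb=np.c_[ey,np.cross(-N,ey),-N]   # tool pose along -N at q6~0
KT=np.array([616.6,16.8,164.2])
def goal(p,q6,Rbase=Rb):
    s=manip.state(); R0=R.from_euler('xyz',s["tool_rot"]); Rt=R.from_matrix(Rbase)*R.from_euler('z',q6)
    d=R0.inv().apply(np.array(p)-s["position"])/1000; w=np.degrees((R0.inv()*Rt).as_rotvec())
    print("t",round(s["time"],2),"pos",s["position"].round(1),"q",s["joints"].round(2),"F",s["wrist_force"].round(1),"T",s["torque"].round(3),"w",round(s["width"],1))
    print(" travel",d.round(4).tolist()," twist",w.round(2).tolist())
E
python3 - <<'E'
from h import *
print(KT+87*N)
down=R.from_euler('x',np.pi).as_matrix()
Rd=np.c_[[0,1,0],[1,0,0],[0,0,-1.]]
f=grab_frame("scene")
goal([450,-300,340],-0.6)
goal(KT+87*N,-2.3)
# foot ball
px=pinpoint(f,"foot_tip")[0]["location"]; H=hsv(f); u,v=map(int,px)
print(px); print(H[v-12:v+10,u-9:u+10,2])
E
```

```text
[573.12838621  18.37123986 239.5442098 ]
t 1.55 pos [ 239.8 -577.1  224.9] q [-1.27  0.49  1.35  0.    1.3  -0.1 ] F [-0.8 -0.1 -0.7] T [ 0.007 -0.028  0.055] w 91.6
 travel [0.3004, -0.1753, -0.1151]  twist [-32.83, 9.1, -97.2]
t 1.55 pos [ 239.8 -577.1  224.9] q [-1.27  0.49  1.35  0.    1.3  -0.1 ] F [-0.8 -0.1 -0.7] T [ 0.007 -0.028  0.055] w 91.6
 travel [0.5363, -0.4221, -0.0146]  twist [35.76, 23.41, 157.75]
[247.2, 250.0]
[[155 152 138 113  79  75 105 120 116 100  95 116 113 111 114 115 115 115
  115]
 [154 143 116  83  60  63  86 101  99  84  72  89  98 104 111 115 115 114
  115]
 [151 130  91  64  54  54  61  72  74  64  59  72  90  98 103 110 113 114
  114]
 [151 118  77  57  53  52  51  54  52  54  59  78  91  97  98 103 109 113
  115]
 [150 113  72  54  54  54  53  49  48  48  66  92  96  95  95  97 103 112
  115]
 [149 116  74  54  52  53  51  49  48  53  80 109 104  96  93  93  92 105
  113]
 [151 131  89  56  49  49  50  48  49  57  84 101  99  94  96  90  83  87
  104]
 [152 139 103  65  50  49  47  47  54  67  86  95  97  96  96  92  82  71
   84]
 [152 138 108  78 
[... 416 characters left out ...]
 142 141 145 146 147 147 149 147 147 136  93
   60]
 [160 163 164 160 155 152 149 148 147 148 148 148 149 151 150 147 136  97
   63]
 [161 164 162 157 152 149 147 147 146 145 145 146 147 148 148 146 135  97
   64]
 [164 162 158 154 151 150 147 146 145 144 144 144 144 146 146 147 137 101
   66]
 [162 157 151 148 149 147 146 145 146 145 144 144 146 145 146 148 140 107
   70]
 [159 153 149 149 147 148 146 146 146 146 145 146 146 146 146 147 141 109
   71]
 [155 151 149 148 148 148 146 145 147 147 147 147 147 146 145 144 135 104
   68]
 [150 148 149 149 148 146 146 145 146 147 148 147 147 146 143 135 114  83
   61]
 [151 147 148 148 147 145 144 145 146 148 147 146 145 139 122 106  84  66
   56]]
```

Emit:
step_arm(travel=[[0.04, -0.023, -0.02], [0.08, -0.046, -0.04], [0.12, -0.07, -0.06], [0.15, -0.09, -0.08], [0.18, -0.11, -0.1]], twist=[[0, 0, -7], [0, 0, -14], [0, 0, -21], [0, 0, -28], [0, 0, -35]], grip=[-1, -1, -1, -1, -1], grip_force=15)

```text
time: 2.02
position: [351.9, -423.3, 313.6]
tool_rot: [-3.141, -0.0, 1.011]
wrist_force: [1.1, 0.0, 0.3]
width: 91.5
```

```bash
python3 - <<'E'
from h import *
goal([450,-300,340],-0.6)
E
```

```text
t 2.02 pos [ 351.9 -423.3  313.6] q [-0.99  0.31  1.4   0.    1.43 -0.43] F [1.1 0.  0.3] T [-0.022 -0.044  0.03 ] w 91.5
 travel [0.1566, 0.0176, -0.0264]  twist [-31.59, -1.22, -62.87]
```

Emit:
step_arm(travel=[[0.04, 0.004, -0.006], [0.08, 0.008, -0.012], [0.12, 0.013, -0.02], [0.157, 0.018, -0.026], [0.157, 0.018, -0.026]], twist=[[-3.2, 0, -6.3], [-6.4, 0, -12.6], [-9.6, 0, -19], [-12.8, 0, -25], [-16, 0, -31]], grip=[-1, -1, -1, -1, -1])

```text
time: 2.43
position: [454.2, -295.2, 341.4]
tool_rot: [2.87, 0.075, 1.555]
wrist_force: [-0.9, -0.8, -0.1]
width: 90.9
```

```bash
python3 - <<'E'
from h import *
goal([530,-100,330],-1.4)
goal(KT+87*N,-2.3)
E
```

```text
t 2.43 pos [ 454.2 -295.2  341.4] q [-0.77  0.15  1.58  0.14  1.17 -0.8 ] F [-0.9 -0.8 -0.1] T [ 0.006  0.074 -0.017] w 90.9
 travel [0.1967, 0.0709, 0.0163]  twist [-14.35, -7.12, -77.01]
t 2.43 pos [ 454.2 -295.2  341.4] q [-0.77  0.15  1.58  0.14  1.17 -0.8 ] F [-0.9 -0.8 -0.1] T [ 0.006  0.074 -0.017] w 90.9
 travel [0.3221, 0.0889, 0.1057]  twist [-11.33, -14.6, -128.17]
```

Emit:
step_arm(travel=[[0.04, 0.014, 0.003], [0.08, 0.028, 0.006], [0.12, 0.042, 0.01], [0.16, 0.057, 0.013], [0.197, 0.071, 0.016]], twist=[[-1.2, -0.6, -6.5], [-2.4, -1.2, -13], [-3.6, -1.8, -19.5], [-4.8, -2.4, -26], [-6, -3, -33]], grip=[-1, -1, -1, -1, -1])

```text
time: 2.85
position: [527.4, -104.5, 331.0]
tool_rot: [2.864, 0.289, 2.108]
wrist_force: [1.2, -0.9, 0.5]
width: 91.3
```

```bash
python3 - <<'E'
from h import *
goal([560,0,300],-1.8)
E
```

```text
t 2.85 pos [ 527.4 -104.5  331. ] q [-0.33  0.09  1.72  0.04  0.94 -0.92] F [ 1.2 -0.9  0.5] T [ 0.013  0.091 -0.04 ] w 91.3
 travel [0.0789, 0.0759, 0.0308]  twist [-7.47, -5.86, -66.59]
```

Emit:
step_arm(travel=[[0.02, 0.02, 0.006], [0.04, 0.04, 0.012], [0.06, 0.057, 0.02], [0.079, 0.076, 0.03], [0.079, 0.076, 0.03]], twist=[[-0.8, -0.6, -7], [-1.6, -1.2, -14], [-2.4, -1.8, -21], [-3.2, -2.4, -28], [-4, -3, -35]], grip=[-1, -1, -1, -1, -1])

```text
time: 3.27
position: [560.0, 3.9, 299.2]
tool_rot: [3.035, 0.463, 2.751]
wrist_force: [-1.0, 0.3, -0.1]
width: 91.0
```

```bash
python3 - <<'E'
from h import *
goal(KT+87*N,-2.3)
E
```

```text
t 3.27 pos [560.    3.9 299.2] q [-0.08  0.14  1.79 -0.05  0.74 -1.25] F [-1.   0.3 -0.1] T [ 0.057  0.144 -0.038] w 91.0
 travel [0.0207, 0.0122, 0.058]  twist [-2.55, -3.71, -59.77]
```

Emit:
step_arm(travel=[[0.005, 0.003, 0.012], [0.01, 0.006, 0.024], [0.015, 0.009, 0.036], [0.02, 0.012, 0.048], [0.021, 0.012, 0.058]], twist=[[-0.3, -0.4, -7], [-0.6, -0.8, -14], [-0.9, -1.2, -21], [-1.2, -1.7, -28], [-1.5, -2.2, -35]], grip=[-1, -1, -1, -1, -1])

```text
time: 3.68
position: [572.3, 18.9, 238.4]
tool_rot: [-2.95, 0.476, -2.835]
wrist_force: [-0.6, -0.4, -0.9]
width: 91.4
```

```bash
python3 - <<'E'
from h import *
goal(KT+40*N,-2.3)
E
```

```text
t 3.68 pos [572.3  18.9 238.4] q [-0.06  0.23  1.89 -0.03  0.51 -1.87] F [-0.6 -0.4 -0.9] T [0.087 0.182 0.007] w 91.4
 travel [-0.0021, 0.0002, 0.0464]  twist [-1.02, -1.52, -24.4]
```

Emit:
step_arm(travel=[[0, 0, 0.01], [-0.001, 0, 0.02], [-0.002, 0, 0.03], [-0.002, 0, 0.04], [-0.002, 0, 0.046]], twist=[[-0.3, -0.4, -6], [-0.6, -0.8, -12], [-0.8, -1.2, -18], [-1, -1.5, -24.4], [-1, -1.5, -24.4]], grip=[-1, -1, -1, -1, -1])

```text
time: 4.1
position: [596.6, 17.1, 198.5]
tool_rot: [-2.772, 0.379, -2.37]
wrist_force: [0.0, 0.0, -0.1]
width: 91.0
```

```bash
python3 - <<'E'
from h import *
goal(KT-13*N,-2.3)
fs={n:grab_frame(n) for n in("scene","top")}
a=cv2.cvtColor(fs["scene"]["pixels"],cv2.COLOR_RGB2BGR)[110:270,180:340]; b=cv2.cvtColor(fs["top"]["pixels"],cv2.COLOR_RGB2BGR)[160:260,250:350]
for f in fs.values(): print(proj(f,[KT, KT-28*N]).round(1))
cv2.imwrite("pics/c.png",np.hstack([cv2.resize(x,(400,400),interpolation=cv2.INTER_CUBIC) for x in(a,b)]))
E
```

```text
t 4.1 pos [596.6  17.1 198.5] q [-0.09  0.32  1.9   0.06  0.39 -2.41] F [ 0.   0.  -0.1] T [ 0.19   0.268 -0.029] w 91.0
 travel [-0.0004, 0.0002, 0.0527]  twist [0.0, -0.03, 0.37]
[[270.6 186.7]
 [265.9 196.4]]
[[300.9 213.2]
 [300.5 208.5]]
```

View pics/c.png

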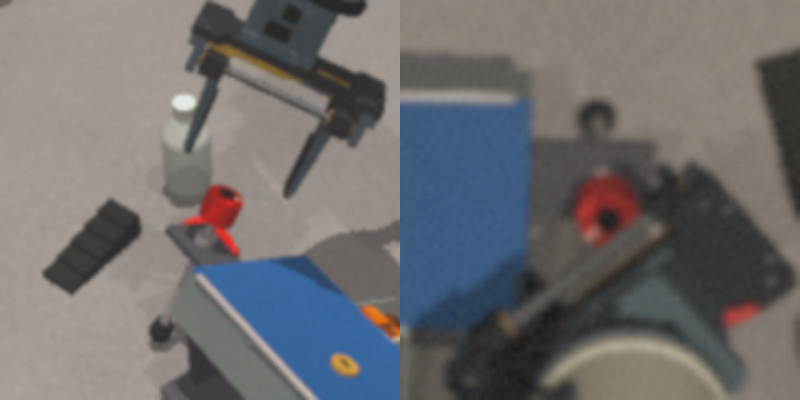

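The gripper is lined up over the knob: its top sits at scene pixel (270,187) and top-view pixel (301,212), both matching the estimate. I'm descending now.

Emit:
step_arm(travel=[[0, 0, 0.015], [0, 0, 0.03], [0, 0, 0.043], [0, 0, 0.053], [0, 0, 0.053]], twist=[[0, 0, 0], [0, 0, 0], [0, 0, 0], [0, 0, 0], [0, 0, 0]], grip=[-1, -1, -1, -1, -1])

```text
time: 4.62
position: [622.9, 16.3, 151.4]
tool_rot: [-2.779, 0.382, -2.385]
wrist_force: [-0.1, -0.8, -1.0]
width: 91.2
```

Emit:
step_arm(travel=[[0, 0, 0], [0, 0, 0], [0, 0, 0], [0, 0, 0], [0, 0, 0]], twist=[[0, 0, 0], [0, 0, 0], [0, 0, 0], [0, 0, 0], [0, 0, 0]], grip=[0.1, 0.15, 0.2, 0.25, 0.3], grip_force=15)

```text
time: 5.03
position: [622.9, 16.3, 152.0]
tool_rot: [-2.778, 0.383, -2.385]
wrist_force: [0.0, 0.5, 0.1]
width: 60.8
```

```bash
python3 - <<'E'
from h import *
goal(KT-13*N,-2.3)
E
```

```text
t 5.03 pos [622.9  16.3 152. ] q [-0.08  0.43  1.89  0.08  0.29 -2.41] F [0.  0.5 0.1] T [0.067 0.196 0.077] w 60.8
 travel [-0.0007, -0.0002, -0.0008]  twist [0.05, -0.11, -0.43]
```

Emit:
step_arm(travel=[[0, 0, 0], [0, 0, 0], [0, 0, 0], [0, 0, 0], [0, 0, 0]], twist=[[0, 0, 0], [0, 0, 0], [0, 0, 0], [0, 0, 0], [0, 0, 0]], grip=[0.5, 0.8, 1, 1, 1], grip_force=15)

```text
time: 5.45
position: [622.6, 16.6, 151.8]
tool_rot: [-2.779, 0.383, -2.385]
wrist_force: [-3.0, 4.2, 2.6]
width: 35.7
```

```bash
python3 - <<'E'
from h import *
goal(KT-13*N,-2.3)
E
```

```text
t 5.45 pos [622.6  16.6 151.8] q [-0.08  0.43  1.89  0.08  0.29 -2.41] F [-3.   4.2  2.6] T [0.874 0.433 0.382] w 35.7
 travel [-0.0008, -0.0007, -0.0007]  twist [0.09, -0.13, -0.43]
```

Emit:
step_arm(travel=[[0, 0, 0.0002], [0, 0, 0.0005], [0, 0, 0.0007], [0, 0, 0.001], [0, 0, 0.0012]], twist=[[0, 0, 7], [0, 0, 14], [0, 0, 21], [0, 0, 28], [0, 0, 35]], grip=[1, 1, 1, 1, 1])

```text
time: 5.87
position: [623.3, 16.3, 150.9]
tool_rot: [-3.081, 0.518, -3.057]
wrist_force: [0.3, -4.2, 1.6]
width: 35.6
```

```bash
cat >> h.py <<'E'
def tilt(f):
    H=hsv(f); m=(H[...,0]>100)&(H[...,0]<125)&(H[...,1]>130)
    p=cloud(f,m); p=p[(np.abs(p[:,0]-620)<110)&(np.abs(p[:,1]-180)<100)&(p[:,2]>60)]
    for _ in range(4):
        c=p.mean(0); n=np.linalg.svd(p-c,full_matrices=False)[2][2]; n*=np.sign(n[2]); p=p[np.abs((p-c)@n)<3]
    return n,c,len(p)
E
python3 - <<'E'
from h import *
goal(KT-13*N,-2.3)
for n in("scene","top"): print(tilt(grab_frame(n)))
E
```

```text
t 5.87 pos [623.3  16.3 150.9] q [-0.08  0.44  1.89  0.08  0.29 -1.79] F [ 0.3 -4.2  1.6] T [-0.819  0.148 -0.431] w 35.6
 travel [-0.0008, 0.0002, -0.0019]  twist [0.02, -0.14, -35.77]
(array([-0.49101351,  0.01822214,  0.87096136]), array([629.74310889, 173.87427671, 115.41814777]), 2455)
(array([-0.48986421,  0.01401414,  0.8716861 ]), array([623.16462532, 175.32899882, 114.35387081]), 2202)
```

Emit:
step_arm(travel=[[0, 0, 0.0002], [0, 0, 0.0005], [0, 0, 0.0007], [0, 0, 0.001], [0, 0, 0.0012]], twist=[[0, 0, 7], [0, 0, 14], [0, 0, 21], [0, 0, 28], [0, 0, 35]], grip=[1, 1, 1, 1, 1])

```text
time: 6.38
position: [623.8, 15.8, 149.8]
tool_rot: [2.872, 0.452, 2.539]
wrist_force: [-1.7, -9.6, 0.8]
width: 35.5
```

Emit:
step_arm(travel=[[0, 0, 0.0002], [0, 0, 0.0005], [0, 0, 0.0007], [0, 0, 0.001], [0, 0, 0.0012]], twist=[[0, 0, 7], [0, 0, 14], [0, 0, 21], [0, 0, 28], [0, 0, 35]], grip=[1, 1, 1, 1, 1])

```text
time: 6.8
position: [624.0, 15.3, 148.5]
tool_rot: [2.667, 0.222, 1.936]
wrist_force: [-3.3, -9.0, 1.3]
width: 36.0
```

```bash
cat >> h.py <<'E'
K0=np.array([622.6,16.6,151.8])
def knob():
    s=manip.state(); dq=s["joints"][5]+2.41; d=np.array(s["position"])-K0
    Rt=R.from_euler('xyz',s["tool_rot"])
    print("turned",round(dq,3),"dpos",d.round(1),"along -N",round(-d@N,2),"expect",round(2*dq,2)); 
    dw=Rt.inv().as_matrix()
    print("F tool",(dw@s["wrist_force"]).round(1),"T tool",(dw@s["torque"]).round(3),"w",s["width"].round(1) )
E
python3 - <<'E'
from h import *
knob(); goal(KT-13*N,-2.3)
f=grab_frame("scene"); print(tilt(f))
print([ (q["p"],q["location"]) for q in pinpoint(f,"foot_tip")[:1]])
E
```

```text
turned 1.84 dpos [ 1.4 -1.3 -3.3] along -N 3.58 expect 3.68Traceback (most recent call last):
  File "<stdin>", line 2, in <module>
  File "h.py", line 44, in knob
    print("F tool",(dw@s["wrist_force"]).round(1),"T tool",(dw@s["torque"]).round(3),"w",s["width"].round(1) )
                                                                                         ^^^^^^^^^^^^^^^^
AttributeError: 'float' object has no attribute 'round'
```

```bash
sed -i 's/"w",s\["width"\].round(1)/"w",s["width"]/' h.py; python3 - <<'E'
from h import *
knob(); s=manip.state(); goal(s["position"]+np.array([-.5,-1,0]),0)
print(s["wrist_force"], s["torque"])
f=grab_frame("scene"); print(tilt(f))
print([ (q["p"],q["location"]) for q in pinpoint(f,"foot_tip")[:1]])
E
```

```text
turned 1.84 dpos [ 1.4 -1.3 -3.3] along -N 3.58 expect 3.68
F tool [-7.3 -5.8 -2.6] T tool [ 1.377 -1.269 -0.064] w 35.95219916267439
t 6.8 pos [624.   15.3 148.5] q [-0.08  0.44  1.89  0.08  0.29 -0.57] F [-3.3 -9.   1.3] T [-1.52   0.734 -0.813] w 36.0
 travel [-0.0007, -0.0008, -0.0002]  twist [-0.21, 0.05, 26.1]
[-3.30722264 -8.97045482  1.25861687] [-1.51984407  0.73401273 -0.81281581]
(array([-0.49154609,  0.01769567,  0.87067176]), array([629.50328012, 173.91156231, 115.25487002]), 2460)
[(0.62, [244.2, 245.9])]
```

Emit:
step_arm(travel=[[-0.0003, -0.0003, 0.0002], [-0.0005, -0.0006, 0.0005], [-0.0007, -0.0008, 0.0007], [-0.0007, -0.0008, 0.001], [-0.0007, -0.0008, 0.0012]], twist=[[0, 0, 7], [0, 0, 14], [0, 0, 21], [0, 0, 28], [0, 0, 35]], grip=[1, 1, 1, 1, 1])

```text
time: 7.32
position: [623.8, 14.5, 147.0]
tool_rot: [2.627, -0.076, 1.398]
wrist_force: [-2.0, 1.4, 0.5]
width: 35.6
```

```bash
python3 - <<'E'
from h import *
knob(); s=manip.state(); goal(s["position"]+np.array([0,-1,0]),0); print(s["wrist_force"])
E
```

```text
turned 2.445 dpos [ 1.2 -2.1 -4.8] along -N 4.79 expect 4.89
F tool [ 1.1 -1.7 -1.5] T tool [ 0.452  0.239 -0.105] w 35.62929816016503
t 7.32 pos [623.8  14.5 147. ] q [-0.08  0.44  1.89  0.08  0.28  0.04] F [-2.   1.4  0.5] T [0.228 0.402 0.243] w 35.6
 travel [-0.001, 0.0002, 0.0]  twist [-0.23, 0.1, -8.94]
[-2.02959617  1.44153963  0.51496419]
```

Emit:
step_arm(travel=[[0, 0, 0.0003], [0, 0, 0.0006], [0, 0, 0.0008], [0, 0, 0.0011], [0, 0, 0.0013]], twist=[[0, 0, 7], [0, 0, 14], [0, 0, 21], [0, 0, 28], [0, 0, 35]], grip=[1, 1, 1, 1, 1])

```text
time: 7.73
position: [623.8, 14.8, 145.7]
tool_rot: [2.752, -0.35, 0.837]
wrist_force: [-7.5, 3.0, 8.0]
width: 35.5
```

```bash
python3 - <<'E'
from h import *
knob()
f=grab_frame("scene"); print(tilt(f)); knob()
t=grab_frame("top")
a=cv2.cvtColor(f["pixels"],cv2.COLOR_RGB2BGR)[205:275,210:310]
cv2.imwrite("pics/d.png",cv2.resize(a,None,fx=8,fy=8,interpolation=cv2.INTER_CUBIC))
E
```

```text
turned 3.056 dpos [ 1.2 -1.8 -6.1] along -N 5.91 expect 6.11
F tool [  0.1  -3.8 -10.7] T tool [ 1.09  -0.188 -0.083] w 35.51794535398596
(array([-0.49226312,  0.01748585,  0.8702708 ]), array([629.72644303, 173.94575851, 115.40902964]), 2450)
turned 3.067 dpos [ 1.1 -1.8 -6.1] along -N 5.9 expect 6.13
F tool [-0.2 -3.7 -8.3] T tool [ 0.887 -0.115  0.037] w 35.635053811676435
```

View pics/d.png

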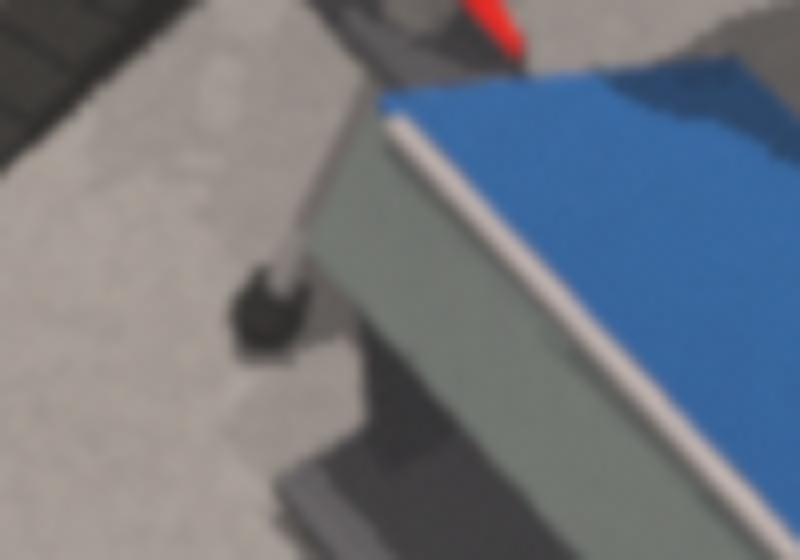

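Emit:
step_arm(travel=[[0, 0, 0.0002], [0, 0, 0.0003], [0, 0, 0.0005], [0, 0, 0.0005], [0, 0, 0.0005]], twist=[[0, 0, 5], [0, 0, 10], [0, 0, 15], [0, 0, 15], [0, 0, 15]], grip=[1, 1, 1, 1, 1])

```text
time: 8.25
position: [623.4, 15.3, 145.4]
tool_rot: [2.853, -0.436, 0.574]
wrist_force: [-7.8, 4.4, 10.0]
width: 35.4
```

```bash
python3 - <<'E'
from h import *
knob()
f=grab_frame("scene"); print(tilt(f)); knob()
H=hsv(f); v=H[225:262,225:262,2]; 
for z in (8,12,16): print(z,proj(f,[KT-(KT[2]-z)/.866*N]))
m=(v<62).astype(np.uint8); n,l,st,ce=cv2.connectedComponentsWithStats(m); print(st[1:],ce[1:]+225)
E
```

```text
turned 3.313 dpos [ 0.8 -1.3 -6.4] along -N 6.01 expect 6.63
F tool [  0.4  -4.5 -12.7] T tool [ 0.894 -0.05   0.066] w 35.44399088883862
(array([-0.4921584 ,  0.02049763,  0.8702643 ]), array([629.31635827, 174.09035204, 115.30608918]), 2465)
turned 3.313 dpos [ 0.8 -1.4 -6.4] along -N 6.0 expect 6.63
F tool [  0.3  -4.2 -12.3] T tool [ 0.874 -0.136  0.029] w 35.657746984733066
8 [[242.06186717 245.35546764]]
12 [[242.74150066 243.95674416]]
16 [[243.4235853 242.5529761]]
[[15 16  7  8 38]
 [31 22  6 15 67]] [[242.89473684 244.63157895]
 [258.53731343 255.20895522]]
```

Emit:
step_arm(travel=[[0, 0, 0], [0, 0, 0], [0, 0, 0], [0, 0, 0], [0, 0, 0]], twist=[[0, 0, 0], [0, 0, 0], [0, 0, 0], [0, 0, 0], [0, 0, 0]], grip=[-0.4, -0.4, -0.4, -0.4, -0.4])

```text
time: 8.72
position: [623.5, 15.2, 145.3]
tool_rot: [2.853, -0.436, 0.576]
wrist_force: [-0.5, 0.0, -0.0]
width: 63.0
```

Emit:
step_arm(travel=[[0, 0, -0.02], [0, 0, -0.05], [0, 0, -0.08], [0, 0, -0.11], [0, 0, -0.13]], twist=[[0, 0, 0], [0, 0, 0], [0, 0, 0], [0, 0, 0], [0, 0, 0]], grip=[-0.4, -0.4, -0.4, -0.4, -0.4])

```text
time: 9.13
position: [558.3, 17.6, 260.4]
tool_rot: [2.852, -0.437, 0.577]
wrist_force: [1.3, -0.6, -0.1]
width: 63.7
```

```bash
cat >> h.py <<'E'
def full(n,f):
    H=hsv(f); m=(H[...,0]>100)&(H[...,0]<125)&(H[...,1]>130)
    p=cloud(f,m); p=p[(np.abs(p[:,0]-620)<130)&(np.abs(p[:,1]-160)<140)&(p[:,2]>60)]
    for _ in range(3):
        c=p.mean(0); nrm=np.linalg.svd(p-c,full_matrices=False)[2][2]; nrm*=np.sign(nrm[2]); p=p[np.abs((p-c)@nrm)<3]
    print(n,len(p),"normal",nrm)
    ex=np.array([-nrm[0],-nrm[1],0]); ex/=np.linalg.norm(ex); ey=np.cross([0,0,1],ex); es=np.cross(ey,nrm)
    (cc,sz,a)=cv2.minAreaRect(np.c_[(p-c)@es,(p-c)@ey].astype(np.float32)); print("rect",sz,a,"centre",c+es*cc[0]+ey*cc[1])
    m=((H[...,0]<6)|(H[...,0]>172))&(H[...,1]>150)
    q=cloud(f,m); q=q[(np.abs(q[:,0]-615)<50)&(np.abs(q[:,1]-18)<40)&(q[:,2]>110)]
    h=q@nrm; top=np.percentile(h,97); t=q[h>top-4]
    print("knob",len(q),"top",len(t),"h over lid",top-c@nrm,"mean",t.mean(0),"median h",np.median(t@nrm)-c@nrm, "mid",(t.min(0)+t.max(0))/2)
E
python3 - <<'E'
from h import *
goal(KT+40*N,0)
fs={n:grab_frame(n) for n in("scene","top")}
for n,f in fs.items(): full(n,f)
a=cv2.cvtColor(fs["scene"]["pixels"],cv2.COLOR_RGB2BGR)[170:270,220:320]; b=cv2.cvtColor(fs["top"]["pixels"],cv2.COLOR_RGB2BGR)[170:240,260:330]
cv2.imwrite("pics/e.png",np.hstack([cv2.resize(x,(400,400),interpolation=cv2.INTER_CUBIC) for x in(a,b)]))
E
```

```text
t 9.13 pos [558.3  17.6 260.4] q [-0.09  0.17  1.89  0.05  0.55  0.93] F [ 1.3 -0.6 -0.1] T [ 0.02   0.254 -0.012] w 63.7
 travel [0.003, 0.0003, 0.0724]  twist [-0.22, 0.17, -58.58]
scene 2653 normal [-0.49201085  0.02003376  0.87035853]
rect (200.00856018066406, 148.91749572753906) 89.29418182373047 centre [625.21079411 162.04027477 113.36125614]
knob 190 top 61 h over lid 38.58538567791297 mean [622.86305385  21.30800705 157.79800324] median h 37.131054579511954 mid [621.87697931  20.17980529 156.73058156]
top 2807 normal [-0.49424074  0.01844525  0.86912937]
rect (190.9432373046875, 141.4248504638672) 89.84565734863281 centre [622.5010877  159.81421719 114.56313603]
knob 146 top 39 h over lid 42.234244414034066 mean [617.66480248  19.85497549 160.93684548] median h 39.67936376474941 mid [617.437027    19.89391611 160.64763537]
```

View pics/e.png

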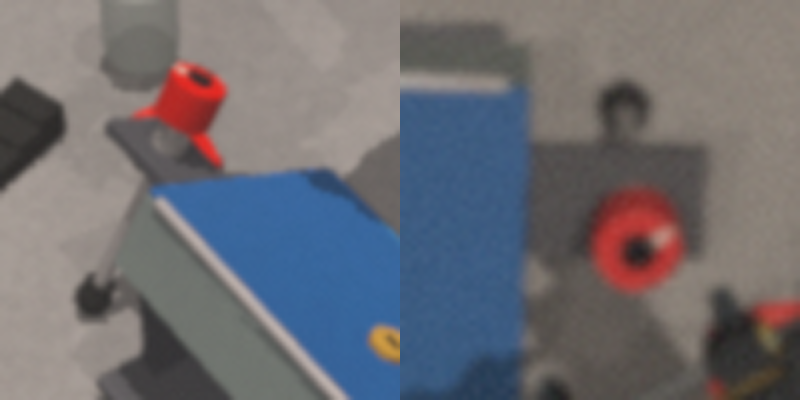

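The knob was released cleanly. It moved 5.4–6.2 mm along its axis against the 6.6 mm expected, and the white mark turned about 200° against the hand's 190°. The ball sits on its shadow at scene pixel (243,244). The hand felt an axial stop at the end and the lid normal shifted about 0.002–0.003 rad, so I take the foot as bearing, within limits. Next is the hook.

```bash
python3 - <<'E'
from h import *
fs={n:grab_frame(n) for n in("scene","top")}
for n,f in fs.items():
    H=hsv(f); m=(H[...,0]>=6)&(H[...,0]<18)&(H[...,1]>150)
    q=cloud(f,m); q=q[(np.abs(q[:,0]-530)<45)&(np.abs(q[:,1]-160)<40)]
    P=np.array([560.,163,77]); S=.866*ex+np.array([0,0,.5])
    d=q-P; a,y,h=d@S,d@ey,d@N
    print(n,len(q),"y",np.percentile(y,[2,50,98]).round(1))
    for lo in range(-90,5,8):
        k=(a>=lo)&(a<lo+8)
        if k.sum()>2: print(lo,k.sum(),"h",np.percentile(h[k],[10,50,90]).round(1),"y",y[k].min().round(1),y[k].max().round(1),"xyz",np.median(q[k],axis=0).round(1))
    for t in("hook_pad","lid_edge"):
        z=pinpoint(f,t)[0]; print(t,z["p"],at(f,z["location"],1).round(1))
save(fs["scene"],"g.png",(295,200,395,275),8)
goal([480,160,200],np.pi/2)
E
```

```text
scene 89 y [-12.1   3.4  12.3]
-58 17 h [-18.3 -17.1 -15.3] y -14.4 11.8 xyz [523.  163.6  36.5]
-50 10 h [-18.2 -16.9 -16.1] y -3.1 11.0 xyz [528.4 166.8  39. ]
-42 7 h [-17.2 -16.3 -15.2] y -0.7 12.3 xyz [534.9 169.4  43.4]
-34 7 h [-17.7 -16.7 -15.2] y 3.4 12.8 xyz [541.1 171.5  46.5]
-18 11 h [-3.2  2.   3.8] y -9.5 11.2 xyz [548.6 169.4  72.5]
-10 15 h [1.8 3.4 5. ] y -9.9 12.1 xyz [553.9 167.   77.1]
-2 20 h [2.3 3.7 4.4] y -9.4 12.2 xyz [560.5 164.5  80.7]
hook_pad 0.41 [524.5 153.   37.6]
lid_edge 0.6 [562.  166.1  81.8]
top 228 y [-15.1  -0.6  14.8]
-66 16 h [-17.6 -16.  -13.3] y -12.6 12.6 xyz [514.5 166.1  32.7]
-58 31 h [-16.9 -13.8 -11. ] y -15.2 12.7 xyz [519.4 161.9  37.4]
-50 42 h [-17.1 -13.7 -11.5] y -15.1 15.2 xyz [526.7 164.2  41.6]
-42 35 h [-17.  -14.4 -11.5] y -16.0 12.7 xyz [534.1 163.8  45.9]
-34 30 h [-16.9 -14.4 -12.1] y -15.1 15.0 xyz [541.2 162.5  49.3]
-26 12 h [-15.1 -12.5  -9.6] y -15.0 14.9 xyz [545.8 152.2  54.1]
-18 22 h [-11.7   5.1   8.2] y -14.8 14.7 xyz [547.2 162.2  75.6]
-10 31 h [3.  6.4 9.2] y -11.1 10.9 xyz [551.9 164.3  79.2]
-2 9 h [4.9 5.8 8.2] y -8.7 8.5 xyz [556.8 161.9  82. ]
hook_pad 0.79 [529.  154.   43.6]
lid_edge 0.93 [561.6 159.4  82. ]
t 9.53 pos [559.1  17.6 257.1] q [-0.09  0.18  1.89  0.05  0.55  0.93] F [ 0.3  1.1 -0.4] T [-0.037  0.318  0.038] w 63.9
 travel [-0.014, -0.1719, 0.008]  twist [-0.09, 0.44, 31.38]
```

View pics/g.png

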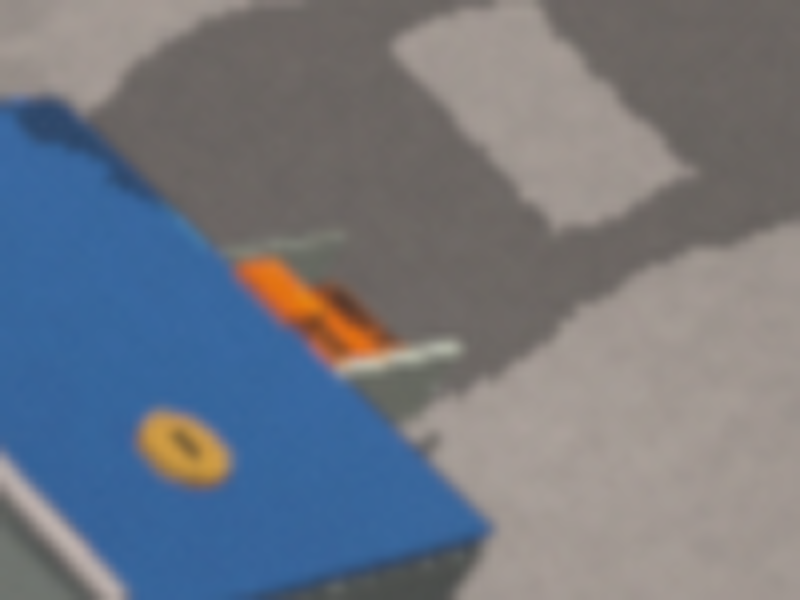

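The orange pad is in clear view at g.png (340,310), between the two guards. The point to press is about (526,164,40).

```bash
cat >> h.py <<'E'
PAD=np.array([522,164.2,37.5])
E
python3 - <<'E'
from h import *
goal(PAD+110*N,np.pi/2)
E
```

```text
t 9.53 pos [559.1  17.6 257.1] q [-0.09  0.18  1.89  0.05  0.55  0.93] F [ 0.3  1.1 -0.4] T [-0.037  0.318  0.038] w 63.9
 travel [-0.0491, -0.2, 0.06]  twist [-0.09, 0.44, 31.38]
```

Emit:
step_arm(travel=[[-0.01, -0.04, 0], [-0.02, -0.08, 0], [-0.03, -0.12, 0.02], [-0.04, -0.16, 0.04], [-0.049, -0.2, 0.06]], twist=[[0, 0.1, 6], [0, 0.2, 12], [0, 0.3, 18], [0, 0.4, 24], [0, 0.4, 31]], grip=[1, 1, 1, 1, 1])

```text
time: 9.95
position: [500.8, 100.9, 194.7]
tool_rot: [3.027, -0.507, 0.184]
wrist_force: [0.6, -0.8, -2.4]
width: 33.5
```

```bash
python3 - <<'E'
from h import *
goal(PAD+45*N,np.pi/2)
E
```

```text
t 9.95 pos [500.8 100.9 194.7] q [ 0.15  0.23  2.07 -0.3   0.34  1.82] F [ 0.6 -0.8 -2.4] T [ 0.004  0.297 -0.017] w 33.5
 travel [-0.0482, -0.0752, 0.1005]  twist [0.33, 0.32, 11.0]
```

```bash
cat > k.py <<'E'
from h import *
from scipy.optimize import least_squares
D=np.array([[624.9,224.9,.4942,1.3462,1.3025],[550.5,313.6,.31,1.4,1.43],[560,299.2,.14,1.79,.74],[572.6,238.4,.23,1.89,.51],[596.8,198.5,.32,1.9,.39],[622.9,151.4,.43,1.89,.29]])
def fk2(x,q2,q3,t):
    f=q2+q3
    return np.array([x[0]+x[2]*np.sin(q2)+x[3]*np.sin(f)+x[4]*np.cos(f)+x[5]*np.sin(t),x[1]+x[2]*np.cos(q2)+x[3]*np.cos(f)-x[4]*np.sin(f)+x[5]*np.cos(t)])
def res(x):
    return np.r_[np.concatenate([fk2(x,d[2],d[3],d[2:].sum())-d[:2] for d in D]),(x-np.array([0,330,350,350,0,250]))*1e-3]
x=least_squares(res,[0,330,350,350,0,250]).x
def ik(p,zt):   # TCP p, tool z dir zt -> q1,q2,q3,wrist q5, q4-ish
    w=p-x[5]*zt; r=np.hypot(w[0],w[1]); q1=np.arctan2(w[1],w[0])
    s=least_squares(lambda q: np.array([x[0]+x[2]*np.sin(q[0])+x[3]*np.sin(q.sum())+x[4]*np.cos(q.sum())-r, x[1]+x[2]*np.cos(q[0])+x[3]*np.cos(q.sum())-x[4]*np.sin(q.sum())-w[2]]),[.3,1.9])
    f=s.x.sum(); e=np.array([np.cos(q1),np.sin(q1),0]); fd=np.sin(f)*e+np.cos(f)*np.array([0,0,1]); dn=np.cos(f)*e-np.sin(f)*np.array([0,0,1]); side=np.array([-np.sin(q1),np.cos(q1),0])
    q5=np.arccos(zt@fd); q4=np.arctan2(zt@side,zt@dn)
    return np.r_[q1,s.x,q4,q5].round(2), s.cost
def lean(a,az): return np.array([np.sin(a)*np.cos(az),np.sin(a)*np.sin(az),-np.cos(a)])
E
python3 - <<'E'
from k import *
print(x.round(1),res(x)[:12].round(1))
print(ik(np.array([500.8,100.9,194.7]),lean(np.pi/6,psi)),"actual .15 .23 2.07 -.3 .34")
for a in(30,25,20,15,10,0):
  for az in(-2,20,40):
    zt=lean(np.radians(a),np.radians(az)); print(a,az,*[ik(PAD-l*zt,zt)[0] for l in(0,45)])
E
```

```text
[-14.2 269.7 604.  400.9 125.  350.1] [ 0.  -0.8 -0.2  1.8  0.5 -1.2 -1.  -1.7  0.2  0.9  0.6  1. ]
(array([ 0.32,  0.23,  2.06, -0.47,  0.39]), np.float64(1.2924697071141057e-26)) actual .15 .23 2.07 -.3 .34
30 -2 [ 0.46  0.63  2.1  -1.81  0.25] [ 0.49  0.53  2.13 -1.47  0.25]
30 20 [0.28 0.63 2.14 2.92 0.15] [0.28 0.52 2.17 2.65 0.07]
30 40 [0.13 0.63 2.09 1.69 0.27] [0.1  0.53 2.11 1.39 0.29]
25 -2 [ 0.43  0.6   2.04 -1.08  0.21] [ 0.45  0.5   2.05 -0.81  0.27]
25 20 [0.29 0.6  2.07 0.56 0.05] [0.29 0.49 2.08 0.21 0.13]
25 40 [0.17 0.61 2.03 1.06 0.25] [0.14 0.51 2.04 0.82 0.31]
20 -2 [ 0.4   0.59  1.97 -0.52  0.29] [ 0.41  0.5   1.98 -0.41  0.38]
20 20 [0.29 0.59 1.99 0.09 0.21] [0.29 0.49 2.   0.07 0.3 ]
20 40 [0.2  0.59 1.97 0.55 0.32] [0.18 0.5  1.97 0.45 0.4 ]
15 -2 [ 0.37  0.59  1.91 -0.26  0.41] [ 0.38  0.5   1.9  -0.22  0.51]
15 20 [0.3  0.59 1.92 0.04 0.37] [0.29 0.49 1.92 0.03 0.47]
15 40 [0.23 0.59 1.9  0.29 0.43] [0.22 0.5  1.9  0.24 0.52]
10 -2 [ 0.35  0.6   1.84 -0.12  0.55] [ 0.35  0.51  1.83 -0.11  0.64]
10 20 [0.3  0.6  1.85 0.02 0.52] [0.3  0.51 1.84 0.02 0.62]
10 40 [0.26 0.6  1.84 0.14 0.55] [0.25 0.52 1.82 0.12 0.65]
0 -2 [0.3  0.64 1.7  0.   0.81] [0.3  0.57 1.67 0.   0.9 ]
0 20 [0.3  0.64 1.7  0.   0.81] [0.3  0.57 1.67 0.   0.9 ]
0 40 [0.3  0.64 1.7  0.   0.81] [0.3  0.57 1.67 0.   0.9 ]
```

```bash
cat >> h.py <<'E'
def Rl(a):
    z=np.sin(np.radians(a))*ex-np.cos(np.radians(a))*np.array([0,0,1]); return np.c_[ey,np.cross(z,ey),z]
R20=Rl(20); Z20=R20[:,2]
E
python3 - <<'E'
from h import *
goal(PAD-75*Z20,np.pi/2,R20)
E
```

```text
t 9.95 pos [500.8 100.9 194.7] q [ 0.15  0.23  2.07 -0.3   0.34  1.82] F [ 0.6 -0.8 -2.4] T [ 0.004  0.297 -0.017] w 33.5
 travel [-0.0356, -0.0726, 0.0716]  twist [1.29, -9.65, 10.94]
```

Emit:
step_arm(travel=[[-0.012, -0.024, 0.01], [-0.024, -0.05, 0.02], [-0.036, -0.073, 0.04], [-0.036, -0.073, 0.06], [-0.036, -0.073, 0.072]], twist=[[0.4, -3, 3], [0.8, -6, 6], [1.3, -9.6, 9], [1.3, -9.6, 11], [1.3, -9.6, 11]], grip=[1, 1, 1, 1, 1])

```text
time: 10.37
position: [496.5, 166.7, 104.9]
tool_rot: [-3.14, -0.348, -0.038]
wrist_force: [-0.6, -1.0, -0.3]
width: 1.4
```

```bash
python3 - <<'E'
from h import *
goal(PAD-20*Z20,np.pi/2,R20)
E
```

```text
t 10.37 pos [496.5 166.7 104.9] q [ 0.28  0.44  2.   -0.28  0.38  2.13] F [-0.6 -1.  -0.3] T [0.075 0.197 0.045] w 1.4
 travel [0.001, 0.0016, 0.0521]  twist [-0.05, 0.08, -0.09]
```

Emit:
step_arm(travel=[[0, 0.001, 0.015], [0.001, 0.0016, 0.03], [0.001, 0.0016, 0.04], [0.001, 0.0016, 0.046], [0.001, 0.0016, 0.046]], twist=[[0, 0, 0], [0, 0, 0], [0, 0, 0], [0, 0, 0], [0, 0, 0]], grip=[1, 1, 1, 1, 1])

```text
time: 10.78
position: [512.9, 164.3, 60.6]
tool_rot: [-3.141, -0.346, -0.038]
wrist_force: [-0.9, 0.6, 0.5]
width: 0.9
```

```bash
python3 - <<'E'
from h import *
goal(PAD-11*Z20,np.pi/2,R20)
fs={n:grab_frame(n) for n in("scene","top")}
a=cv2.cvtColor(fs["scene"]["pixels"],cv2.COLOR_RGB2BGR)[190:270,300:380]; b=cv2.cvtColor(fs["top"]["pixels"],cv2.COLOR_RGB2BGR)[220:290,210:280]
cv2.imwrite("pics/i.png",np.hstack([cv2.resize(x,(400,400),interpolation=cv2.INTER_CUBIC) for x in(a,b)]))
for n,f in fs.items(): print(tilt(f)[0])
E
```

```text
t 10.78 pos [512.9 164.3  60.6] q [ 0.26  0.55  2.   -0.37  0.28  2.21] F [-0.9  0.6  0.5] T [ 0.001  0.196 -0.014] w 0.9
 travel [0.0007, -0.0002, 0.0139]  twist [-0.01, 0.19, -0.09]
[-0.49204116  0.02113265  0.87031541]
[-0.4925393   0.02004168  0.8700594 ]
```

View pics/i.png

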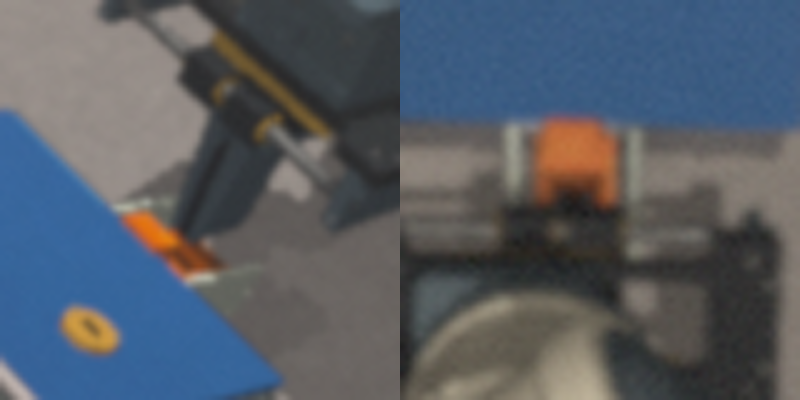

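The closed fingers sit centred between the guards: the guards are at x 517 and 632 in the right panel, and the fingers at about 568. I'm pressing now.

Emit:
step_arm(travel=[[0, 0, 0.007], [0, 0, 0.013], [0, 0, 0.018], [0, 0, 0.023], [0, 0, 0.026]], twist=[[0, 0, 0], [0, 0, 0], [0, 0, 0], [0, 0, 0], [0, 0, 0]], grip=[1, 1, 1, 1, 1])

```text
time: 11.3
position: [522.1, 164.2, 37.2]
tool_rot: [-3.14, -0.348, -0.038]
wrist_force: [-4.3, 0.2, 9.7]
width: 0.5
```

```bash
python3 - <<'E'
from h import *
goal(PAD-11*Z20,np.pi/2,R20)
f=grab_frame("scene"); print(tilt(f)); z=pinpoint(f,"lid_edge")[0]; print(z["p"],at(f,z["location"],1))
E
```

```text
t 11.3 pos [522.1 164.2  37.2] q [ 0.26  0.6   2.   -0.44  0.23  2.28] F [-4.3  0.2  9.7] T [0.131 0.173 0.015] w 0.5
 travel [0.0, 0.0, -0.0113]  twist [-0.05, 0.08, -0.09]
(array([-0.06494518,  0.00522715,  0.99787514]), array([620.27620277, 174.20703028, 146.49526485]), 3927)
0.81 [531.15357327 155.71117242 127.06471814]
```

The lid sprang open. Backing off along the fingers.

Emit:
step_arm(travel=[[0, 0, -0.015], [0, 0, -0.04], [0, 0, -0.07], [0, 0, -0.1], [0, 0, -0.13]], twist=[[0, 0, 0], [0, 0, 0], [0, 0, 0], [0, 0, 0], [0, 0, 0]], grip=[1, 1, 1, 1, 1])

```text
time: 11.82
position: [476.8, 165.6, 160.2]
tool_rot: [-3.14, -0.346, -0.038]
wrist_force: [0.8, -0.1, 0.2]
width: 0.2
```

Emit:
step_arm(travel=[[0.02, 0, -0.03], [0.04, 0, -0.06], [0.06, 0, -0.08], [0.06, 0, -0.08], [0.06, 0, -0.08]], twist=[[0, 0, 0], [0, 0, 0], [0, 0, 0], [0, 0, 0], [0, 0, 0]], grip=[1, 1, 1, 1, 1])

```text
time: 12.23
position: [507.2, 164.4, 257.0]
tool_rot: [-3.14, -0.349, -0.039]
wrist_force: [-0.4, -0.4, -0.7]
width: 0.7
```

```bash
python3 - <<'E'
from h import *
s=manip.state(); print(s["position"],s["wrist_force"])
fs={n:grab_frame(n) for n in("scene","top")}
for n,f in fs.items(): print(tilt(f)); print(n,[(round(q["p"],2),np.round(q["location"],1)) for q in pinpoint(f,"foot_tip")[:1]]); 
# foot plate / box-side planarity unavailable; knob height
for n,f in fs.items():
    for t in ["token","brass_key","carabiner","wedge","sanitiser","mug"]:
        r=pinpoint(f,t); print(n,t,np.round(r[0]["location"],1) if r else None)
a=cv2.cvtColor(fs["scene"]["pixels"],cv2.COLOR_RGB2BGR)[150:290,190:370]; b=cv2.cvtColor(fs["top"]["pixels"],cv2.COLOR_RGB2BGR)[160:280,200:354]
cv2.imwrite("pics/j.png",np.hstack([cv2.resize(x,(400,311),interpolation=cv2.INTER_CUBIC) for x in(a,b)]))
E
```

```text
[507.17870311 164.36886613 256.99317549] [-0.41550134 -0.38582264 -0.71275974]
(array([0.02344657, 0.00235313, 0.99972232]), array([620.85699708, 174.12869261, 153.06541117]), 4074)
scene [(0.59, array([243.1, 248.9]))]
(array([0.0233046 , 0.00307079, 0.99972369]), array([612.25323367, 166.46881431, 153.92361171]), 3346)
top [(0.83, array([299.3, 190.3]))]
scene token [255.  223.5]
scene brass_key [322.9 339.9]
scene carabiner [272.1 188.1]
scene wedge [219.4 212.7]
scene sanitiser [253.7 185.5]
scene mug [262.4 209.4]
top token [177.7 239.8]
top brass_key [243.6 252.3]
top carabiner [327.4 232.3]
top wedge [348.7 193.5]
top sanitiser [361.1 248.7]
top mug [142.5 198. ]
```

View pics/j.png

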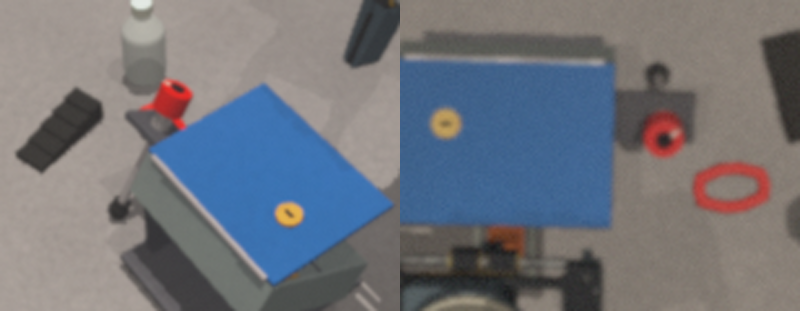

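```bash
python3 - <<'E'
from h import *
for n in("scene","top"):
    f=grab_frame(n); p=cloud(f); p=p[(np.abs(p[:,0]-600)<220)&(np.abs(p[:,1]-150)<300)&(np.abs(p[:,2])<6)]
    for _ in range(4):
        c=p.mean(0); nn=np.linalg.svd(p-c,full_matrices=False)[2][2]; nn*=np.sign(nn[2]); p=p[np.abs((p-c)@nn)<3]
    l=tilt(f)[0]; print(n,"counter",nn.round(4),c.round(1),"lid-counter",(l-nn).round(4))
E
```

```text
scene counter [-4.e-04  5.e-04  1.e+00] [ 6.235e+02  2.189e+02 -6.000e-01] lid-counter [ 0.0238  0.0019 -0.0003]
top counter [ 1.e-04 -2.e-04  1.e+00] [6.058e+02 1.451e+02 2.000e-01] lid-counter [ 0.0254  0.0036 -0.0003]
```

The lid stands open about 0.54 rad. Roll relative to the counter is about 0.003–0.004 rad, under the 0.008 limit and consistent with the foot bearing. The bystanders are unmoved in the views. Handing in.

```bash
python3 -c "
from h import *
print(workorder.hand_in())"
```

```text
the job is handed in; nothing more can be done
None
```

I turned the red knob about 3.3 rad clockwise, following the thread down, and let go of it. I then pressed the hook between its guards with the closed fingers; the lid sprang open, I backed clear and handed in at about 12 s of the 62 s.

**What the last checks showed:**
- **Lid:** it stands open by about 0.54 rad.
- **Tilt:** the lid compared with the counter plane puts the box's roll at about 0.003–0.004 rad. That is under the 0.008 limit but not zero, so the foot seems to be lifting the box slightly, by about 0.7 mm.
- **Arm:** it hangs clear of everything and the wrist force reads near zero.
- **Bystanders:** the carabiner, wedge, sanitiser and mug came up within about 2 pixels of their starting places in the top view. The token moved about 6 pixels in the top network fix, and its scene fix landed on something else. The brass key was found only in the scene view, within about 4 pixels.

**What was not confirmed or disagreed:**
- **Foot contact:** I inferred it from the axial stop the hand felt, the change in tilt and the ball sitting on its shadow. I could not measure it directly.
- **Knob travel:** the cameras gave 5.4–6.2 mm of knob travel, against 6.6 mm expected from the hand's turn. The white mark's turn of about 200° agreed with the hand's 190°.

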